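# Line up the pulled capacitors by height on the test strip

## Robot

A 6-joint arm with a two-finger parallel gripper is mounted at the origin on the work surface. World frame = base frame: x ahead of the robot, y to its left, z up, the work surface at z = 0. Lengths are in m, angles in degrees, forces in N, time in s.
With the tool pointing down it reaches from about 0.375 to 0.9 m from the base axis. Payload 3.1 kg.
Tool frame: the origin (TCP) lies on the centre line of the jaws, within the pads' length; the fingertips stand 14 mm ahead of it and the grasp point (between the pads) lies 5 mm behind it (bot.tips_ahead is the distance from the TCP to the fingertips, in m); z points along the fingers, y is the line along which they close (so a half turn about z gives the same grasp; the last joint's range is limited). The gripper opens to 87 mm and grips with 3 to 60 N. Pads are 19 mm wide; open, the fingers measure 117 mm over their backs; the gripper's body (75 mm by 190 mm) begins 51 mm behind the grasp point.
Start: joints at [53.256, 30.224, 82.088, -0, 67.689, -10.227], TCP at [0.279, 0.559, 0.237] pointing down, gripper open.
Joint ranges: [-176.69, 176.69], [-43.24, 126.21], [12.49, 139.97], [-82, 262], [0, 151.66], [-163.58, 163.58]. Speed limits (degrees/s): [159.86, 159.86, 180, 180, 180, 180].

## Interface

Orientations are given as a 3x3 rotation matrix whose columns are the frame's x, y, z axes.
In Python, from rig import bot gives the robot as it stands.
- The arm moves only by the tool play_rows, never from a script. Its argument "moves" is a list that holds one entry, the list of rows, each a list of 6 numbers: the shift along the tool's x, y, z in mm, then the turn, a rotation vector about the tool's x, y, z in rad. A call has 1 to 5 rows; each row shifts and turns the commanded pose from where the row before left it, along the tool's axes as they then stand; what a row does not reach is not made up. A row lasts 1/10 s, in which the tool goes at most 50 mm and 8.59 degrees, less where a joint would pass 70% of its speed; a pose out of reach is approached as far as the arm can. A call with a gripper value outside its range is refused whole. "fingers" is the opening, from -1 (shut) to 1 (fully open), set as the call begins (left out, the last holds). The fingers move at their own pace and stop on an object; the grip force is fixed at half the most. Time passes only in rows, so rows that do not move let the fingers close. It gives the time, the measured TCP pose, the force, the opening and the grip force at its end, in the units of the state.
- bot.read_state(): the state, without advancing time (a new reading comes with each control period).
- bot.capture(name): name is "side" or "top" or "wrist"; returns a dict with "image" (480x640x3 uint8, blue, green, red), "fx", "fy", "cx", "cy" (pixels), "R" (3x3) and "t" (3): a world point X has camera coordinates R X + t. Camera axes: x right, y down, z forward; pixel columns grow to the right and rows downward; lengths in m; the calibration is good to about 2 mm. A picture is of the moment at which its call begins. There is no depth.
- bot.hand_in(): hands the job in; it is judged then, once.
Trained networks look in a picture, given as the dict that the camera call returned (one of the last four; its "shot" number tells which), for a name from the list of things; names that differ only in an ending like _2 or _b are one class to them, and where a whole thing is asked for, a point or a joint stands for the part that bears it (a point fixed in the world has none). Each returns a list of dicts, best first, with "confidence" (0 to 1); they miss things now and then, are a little off and sometimes report something else, mostly with a low value. They report only what shows in the picture. A call takes as long as a camera call.
- bot.search_frame(picture, query): "centre" ([column, row] in pixels, amid what is visible of it).
- bot.silhouettes(picture, query): "pixels" (480x640 bool, what is visible of it) and "centre" ([column, row] in pixels, amid what is visible of it).
- bot.pinpoint(picture, query): "centre" ([column, row] in pixels: a listed point, or the origin of a listed thing).
The state is a dict: "time_s": time; "joint_positions": joint angles; "qvel": joint speeds; "tau": joint torques, N m; "position": TCP position; "tcp_rot": TCP orientation; "force": force on the tool from outside, world axes, zero at the start; "moment": the same for the moment, N m; "opening": opening from 0.0 (shut) to 1.0 (fully open); "grasp_force": force on a finger pad.
Only numpy, scipy, OpenCV 4.12 (cv2) and the standard library are available. Lean on these libraries where they do the work, as an engineer would, in place of code of your own. Each camera call takes 0.05 s, during which the arm holds its last target. There are 200 camera calls.

## Task

Line the four can capacitors up by height on the grey test strip, ready for testing: stand each one upright and centred on its own white pad, the tallest on the pad next to the red binding post and then in falling order to the shortest at the black post. Let go of them all, and leave the green circuit board where it lies.

Things in the scene. Friction and masses are not known exactly. Their poses are not given: they have to be found in the camera images.
- cap_blue_mid (a point): Centre (half-way up, on the axis) of the dark blue can capacitor, the tallest of the four: an upright plain cylinder 46 mm in diameter and 80 mm tall with a sleeve in dark blue, its top a rim in dark blue around a bare metal disc. Loose, at most 0.23 kg, standing on the bench at the start, so its underside is 40 mm below this point. z up along its axis; its yaw means nothing.
- cap_black_mid (a point): Centre (half-way up, on the axis) of the black can capacitor, the second tallest of the four: an upright plain cylinder 40 mm in diameter and 64 mm tall with a sleeve in black, its top a rim in black around a bare metal disc. Loose, at most 0.23 kg, standing on the bench at the start, so its underside is 32 mm below this point. z up along its axis; its yaw means nothing.
- cap_orange_mid (a point): Centre (half-way up, on the axis) of the orange can capacitor, the third tallest of the four: an upright plain cylinder 34 mm in diameter and 50 mm tall with a sleeve in orange, its top a rim in orange around a bare metal disc. Loose, at most 0.23 kg, standing on the bench at the start, so its underside is 25 mm below this point. z up along its axis; its yaw means nothing.
- cap_green_mid (a point): Centre (half-way up, on the axis) of the green can capacitor, the shortest of the four: an upright plain cylinder 28 mm in diameter and 38 mm tall with a sleeve in green, its top a rim in green around a bare metal disc. Loose, at most 0.23 kg, standing on the bench at the start, so its underside is 19 mm below this point. z up along its axis; its yaw means nothing.
- pad_a_top (a point): Centre of the upper face of pad a, a fixed flat white disc 52 mm in diameter whose face is 15 mm above the bench and 3 mm above the grey strip (62 mm wide, 396 mm long, 12 mm high) that carries the pads. The four pads stand in one straight row, a, b, c, d, 72 mm from centre to centre; pad a is at the end of the row on the robot's left. y points along the row from pad d to pad a, x across the row away from the robot, z up.
- pad_b_top (a point): Centre of the upper face of pad b, a fixed flat white disc 52 mm in diameter whose face is 15 mm above the bench and 3 mm above the grey strip (62 mm wide, 396 mm long, 12 mm high) that carries the pads. The four pads stand in one straight row, a, b, c, d, 72 mm from centre to centre; pad b is second from the robot's left. y points along the row from pad d to pad a, x across the row away from the robot, z up.
- pad_c_top (a point): Centre of the upper face of pad c, a fixed flat white disc 52 mm in diameter whose face is 15 mm above the bench and 3 mm above the grey strip (62 mm wide, 396 mm long, 12 mm high) that carries the pads. The four pads stand in one straight row, a, b, c, d, 72 mm from centre to centre; pad c is third from the robot's left. y points along the row from pad d to pad a, x across the row away from the robot, z up.
- pad_d_top (a point): Centre of the upper face of pad d, a fixed flat white disc 52 mm in diameter whose face is 15 mm above the bench and 3 mm above the grey strip (62 mm wide, 396 mm long, 12 mm high) that carries the pads. The four pads stand in one straight row, a, b, c, d, 72 mm from centre to centre; pad d is at the end of the row on the robot's right. y points along the row from pad d to pad a, x across the row away from the robot, z up.
- red_post: The red binding post (red base 36 x 34 mm, round red knob 24 mm across) fixed at one end of the grey strip, 65 mm beyond the centre of the nearest pad, in line with the row; its top is 35 mm above the strip. It stands beyond pad a or beyond pad d; a like black post stands at the other end. Origin: centre of its underside on the strip, 12 mm above the bench.
- circuit_board: The green circuit board under repair, 150 x 110 mm, on four 8 mm brass feet, with black relays and a black terminal block, 31 mm high in all. It lies loose on the bench on the robot's right. Origin: centre of its outline at bench level; x along its long side, z up. To be left where it is.

How it is judged (in metres and radians):
At the end, for the whole second after the job is handed in: All four capacitors stand upright (within about 6 degrees) on the pads, each centre within 10 mm of its pad's centre and at the height of standing on it (4 mm either way): counted from the pad next to the red post, dark blue (80 mm), black (64 mm), orange (50 mm), green (38 mm) (((horizontal distance between red_post and pad_a_top below 0.1 m and horizontal distance between cap_blue_mid and pad_a_top below 0.01 m and horizontal distance between cap_black_mid and pad_b_top below 0.01 m and horizontal distance between cap_orange_mid and pad_c_top below 0.01 m and horizontal distance between cap_green_mid and pad_d_top below 0.01 m) or (horizontal distance between red_post and pad_d_top below 0.1 m and horizontal distance between cap_blue_mid and pad_d_top below 0.01 m and horizontal distance between cap_black_mid and pad_c_top below 0.01 m and horizontal distance between cap_orange_mid and pad_b_top below 0.01 m and horizontal distance between cap_green_mid and pad_a_top below 0.01 m)) and height (world z) of cap_blue_mid between 0.051 and 0.059 m and angle between each of cap_blue_mid, cap_black_mid, cap_orange_mid, cap_green_mid's own z axis and vertical below 0.1 rad and height (world z) of cap_black_mid between 0.043 and 0.051 m and height (world z) of cap_orange_mid between 0.036 and 0.044 m and height (world z) of cap_green_mid between 0.03 and 0.038 m); the robot touches nothing.
It fails at once if the green circuit board is shifted by more than 20 mm (distance of circuit_board from where it was at the start of the episode above 0.02 m).
It also fails if it takes over 96 s, if anything falls off the work surface, if the arm or the gripper's body presses on something with over 40 N, if the wrist force passes 120 N, or if a joint passes its speed limit or range.

## Working session

There is one attempt and no reset: what is moved stays moved. The work goes in short steps, Python scripts to look and compute and a tool call to move; the robot and the scene stay as the last step left them, time stands still between calls to the robot, and variables do not carry over. Pictures are saved under pics/ and viewed, at most 14 in all, crops included, and the job is handed in when it is done.

Besides the shell and the picture viewer there is one more tool, called after "Emit:" by a JSON object that holds its "api" and its "payload", one argument or row to a line. play_rows: Moves the arm, as the interface text tells. Its arguments: {"type":"object","properties":{"moves":{"type":"array","items":{"type":"array","items":{"type":"array","items":{"type":"number"}}}},"fingers":{"type":"number"}},"required":["moves"]}

```bash
mkdir -p pics; ls; python3 - <<'E'
from rig import bot
import cv2,numpy as np
s=bot.read_state();print(s['time_s'],s['position'],np.round(s['tcp_rot'],3).tolist(),s['opening'])
names=['cap_blue_mid','cap_black_mid','cap_orange_mid','cap_green_mid','pad_a_top','pad_b_top','pad_c_top','pad_d_top','red_post','circuit_board']
ims=[]
for c in ['top','side']:
    p=bot.capture(c);ims.append(p['image'])
    print(c,(-p['R'].T@p['t']).round(3))
    for n in names:
        print(n,[(np.round(d['centre'],1).tolist(),round(d['confidence'],2)) for d in bot.pinpoint(p,n)][:5])
    cv2.imwrite(f'pics/{c}0.png',p['image'])
E
```

```text
pics
0.0 [0.27857461 0.55869142 0.23557537] [[-0.895, 0.446, -0.001], [0.446, 0.895, -0.002], [0.0, -0.002, -1.0]] 1.000777657691084
top [ 0.403 -0.064  1.241]
cap_blue_mid [([328.1, 280.2], 0.77)]
cap_black_mid [([263.0, 274.3], 0.72)]
cap_orange_mid [([445.6, 295.7], 0.83)]
cap_green_mid [([154.7, 275.2], 0.62)]
pad_a_top [([234.9, 191.4], 0.63)]
pad_b_top [([267.1, 181.2], 0.68), ([328.8, 279.3], 0.15)]
pad_c_top [([304.7, 180.7], 0.98)]
pad_d_top [([336.0, 177.7], 0.7)]
red_post [([368.7, 172.5], 0.84), ([440.4, 295.8], 0.25)]
circuit_board [([481.5, 204.3], 0.92), ([337.6, 177.6], 0.72)]
side [ 0.039 -0.689  0.8  ]
cap_blue_mid [([295.3, 270.0], 0.72), ([355.3, 225.3], 0.55)]
cap_black_mid [([262.2, 235.4], 0.77), ([465.7, 337.7], 0.37)]
cap_orange_mid [([354.7, 353.1], 0.85)]
cap_green_mid [([217.8, 196.8], 0.56)]
pad_a_top [([317.6, 199.3], 0.74)]
pad_b_top [([337.7, 215.3], 0.48)]
pad_c_top [([357.0, 224.9], 0.5)]
pad_d_top [([219.7, 197.9], 0.65), ([375.3, 240.7], 0.5)]
red_post [([397.3, 255.4], 0.58)]
circuit_board [([465.5, 337.2], 0.62)]
```

View pics/top0.png

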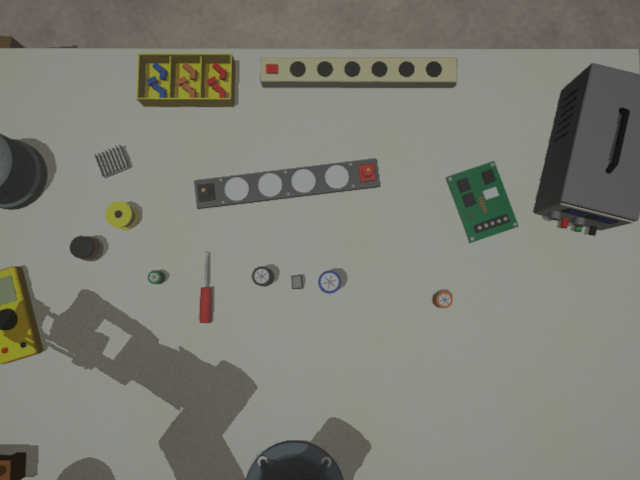

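View pics/side0.png

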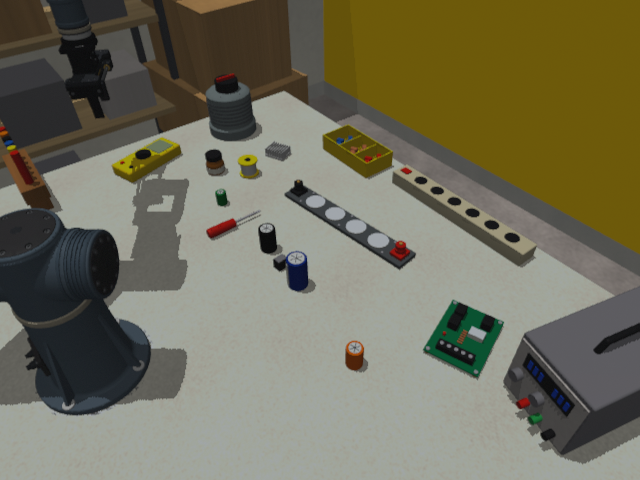

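The top view shows black, blue and orange at (262,275), (329,281) and (443,298), and green at (156,277). The pads run from a (236,189) to d (337,177). The red post at (369,172) is beyond pad d, so the order is blue→d, black→c, orange→b, green→a. A small grey block sits between black and blue at (297,282). The side view agrees.

```bash
cat > h.py <<'E'
from rig import bot
import cv2,numpy as np
def P(p): return np.array([[p['fx'],0,p['cx']],[0,p['fy'],p['cy']],[0,0,1]])@np.c_[p['R'],p['t']]
def tri(obs):
    A=[]
    for p,(u,v) in obs:
        M=P(p);A+=[u*M[2]-M[0],v*M[2]-M[1]]
    X=np.linalg.svd(np.array(A)/1.)[2][-1];return X[:3]/X[3]
def ray(p,uv,z):
    d=p['R'].T@np.array([(uv[0]-p['cx'])/p['fx'],(uv[1]-p['cy'])/p['fy'],1]);c=-p['R'].T@p['t']
    return c+d*(z-c[2])/d[2]
def proj(p,X):
    q=p['R']@X+p['t'];return np.array([p['fx']*q[0]/q[2]+p['cx'],p['fy']*q[1]/q[2]+p['cy']])
D={'cap_blue_mid':(.023,.08),'cap_black_mid':(.02,.064),'cap_orange_mid':(.017,.05),'cap_green_mid':(.014,.038)}
E
python3 - <<'E'
from h import *
from scipy.optimize import least_squares
t=bot.capture('top');s=bot.capture('side')
print('fx',t['fx'],s['fx'])
def best(p,n,near=None):
    r=bot.silhouettes(p,n); return r
for n in list(D)+['circuit_board','red_post']:
    a=bot.pinpoint(t,n)[0]['centre'];b=bot.pinpoint(s,n)[0]['centre'];X=tri([(t,a),(s,b)])
    print(n,X.round(4),(proj(t,X)-a).round(1),(proj(s,X)-b).round(1), ray(t,a,D[n][1]/2 if n in D else 0).round(4))
    for p in (t,s):
        r=bot.silhouettes(p,n)[0];m=r['pixels'];print('   sil',np.round(r['centre'],1),round(r['confidence'],2),m.sum())
tp=[[236,189],[270,184.5],[303,181],[337,177]]
sp=[[316,201.5],[336,214],[356,227],[378,241]]
for a,b in zip(tp,sp): print('pad',tri([(t,a),(s,b)]).round(4),ray(t,a,.015).round(4),ray(s,b,.015).round(4))
# screwdriver/block obstacles
print('block',ray(t,[297,282],.01).round(3),'driver handle',ray(t,[206,305],.01).round(3),ray(t,[208,253],.01).round(3))
E
```

```text
fx 581.6287471387817 483.50553890632534
cap_blue_mid [ 0.4304 -0.0666  0.0257] [-0.6  1. ] [ 1.6 -0.2] [ 0.4321 -0.0678  0.04  ]
   sil [329.8 277.1] 0.81 415
   sil [294.9 271.2] 0.87 828
cap_black_mid [0.4466 0.0675 0.0327] [-1.4  2.5] [ 3.6 -0.4] [0.4518 0.0648 0.032 ]
   sil [263.  273.5] 0.79 321
   sil [267.3 237.1] 0.72 475
cap_orange_mid [ 0.3974 -0.3045  0.0181] [-0.5  0.8] [ 1.5 -0.2] [ 0.399  -0.3042  0.025 ]
   sil [443.4 298. ] 0.65 272
   sil [352.9 352.4] 0.73 500
cap_green_mid [0.4395 0.2951 0.0201] [-0.8  1.5] [ 1.9 -0.1] [0.4427 0.2939 0.019 ]
   sil [154.7 275. ] 0.66 183
   sil [220.2 198.6] 0.64 157
circuit_board [ 0.5966 -0.3964  0.0143] [ 0.6 -0.7] [-1.3  0.2] [ 0.5974 -0.399   0.    ]
   sil [483.7 201.6] 0.88 3645
   sil [465.5 340.1] 0.77 3593
red_post [ 0.5656 -0.1114  0.2318] [-14.3  28.8] [ 42.1 -13.7] [ 0.666  -0.1532  0.    ]
   sil [369.3 172.6] 0.71 263
   sil [376.9 242.9] 0.72 263
pad [0.6309 0.1304 0.011 ] [0.629  0.1305 0.015 ] [0.6297 0.1253 0.015 ]
pad [0.6409 0.0577 0.0101] [0.639  0.0578 0.015 ] [0.6386 0.0523 0.015 ]
pad [ 0.6484 -0.013   0.0101] [ 0.6468 -0.0128  0.015 ] [ 0.6457 -0.0177  0.015 ]
pad [ 0.6568 -0.0857  0.0107] [ 0.6557 -0.0854  0.015 ] [ 0.6538 -0.0891  0.015 ]
block [ 0.431 -0.002  0.01 ] driver handle [0.382 0.19  0.01 ] [0.492 0.188 0.01 ]
```

Emit:
{"api": "play_rows", "payload": {
  "moves": [
    [[0,0,-10,0,0,0.145],[0,0,-10,0,0,0.145],[0,0,-10,0,0,0.145],[0,0,-10,0,0,0.145],[0,0,-10,0,0,0.145]]
  ],
  "fingers": 1
}}

```text
time_s: 2.9
position: [0.279, 0.5592, 0.2869]
tcp_rot: [[-0.368, 0.93, -0.0], [0.93, 0.368, -0.0], [-0.0, -0.0, -1.0]]
force: [0.1, 0.7, 0.5]
opening: 1.001
grasp_force: 0.0
```

Emit:
{"api": "play_rows", "payload": {
  "moves": [
    [[0,0,0,0,0,0.132],[0,0,0,0,0,0.132],[-44,19,0,0,0,0],[-44,19,0,0,0,0],[-44,19,0,0,0,0]]
  ]
}}

```text
time_s: 3.4
position: [0.3516, 0.4338, 0.2865]
tcp_rot: [[-0.12, 0.993, 0.0], [0.993, 0.12, 0.0], [-0.0, 0.0, -1.0]]
force: [1.3, 0.2, -0.2]
opening: 0.999
grasp_force: 0.0
```

Emit:
{"api": "play_rows", "payload": {
  "moves": [
    [[-44,19,0,0,0,0],[-44,19,0,0,0,0],[-44,19,0,0,0,0],[-44,19,0,0,0,0],[-44,19,0,0,0,0]]
  ]
}}

```text
time_s: 3.9
position: [0.4725, 0.226, 0.2868]
tcp_rot: [[-0.119, 0.993, 0.001], [0.993, 0.119, 0.0], [0.0, 0.001, -1.0]]
force: [0.4, -0.2, -0.0]
opening: 1.003
grasp_force: 0.0
```

Emit:
{"api": "play_rows", "payload": {
  "moves": [
    [[-44,10,0,0,0,0],[-44,10,0,0,0,0],[-44,10,0,0,0,0],[0,0,0,0,0,0],[0,0,0,0,0,0]]
  ]
}}

```text
time_s: 4.4
position: [0.5174, 0.0994, 0.2865]
tcp_rot: [[-0.116, 0.993, -0.0], [0.993, 0.116, 0.001], [0.001, -0.0, -1.0]]
force: [-0.8, -0.3, 0.2]
opening: 1.002
grasp_force: 0.0
```

```bash
python3 - <<'E'
from h import *
s=bot.read_state();print(s['time_s'],s['position'].round(4),np.round(s['tcp_rot'],3).tolist())
p=bot.capture('wrist');cv2.imwrite('pics/w1.png',p['image']);print('cam',(-p['R'].T@p['t']).round(3),p['R'].round(2).tolist(),p['fx'])
for n in list(D)+['pad_a_top','pad_b_top','pad_c_top','pad_d_top','red_post']:
    print(n,[(np.round(d['centre'],1).tolist(),round(d['confidence'],2)) for d in bot.pinpoint(p,n)][:4])
E
```

```text
4.4 [0.5174 0.0994 0.2865] [[-0.116, 0.993, -0.0], [0.993, 0.116, 0.001], [0.001, -0.0, -1.0]]
cam [0.509 0.17  0.434] [[0.99, 0.12, -0.0], [0.11, -0.96, 0.26], [0.03, -0.26, -0.97]] 336.046529691307
cap_blue_mid [([242.0, 333.3], 0.61)]
cap_black_mid [([259.0, 232.0], 0.75)]
cap_orange_mid [([258.9, 234.6], 0.56), ([406.2, 351.4], 0.56)]
cap_green_mid [([274.9, 28.0], 0.76)]
pad_a_top [([416.0, 193.2], 0.89)]
pad_b_top [([414.3, 254.4], 0.87), ([407.0, 351.8], 0.62)]
pad_c_top [([407.0, 302.6], 0.47)]
pad_d_top [([406.8, 351.5], 0.77)]
red_post [([270.6, 26.5], 0.27)]
```

View pics/w1.png

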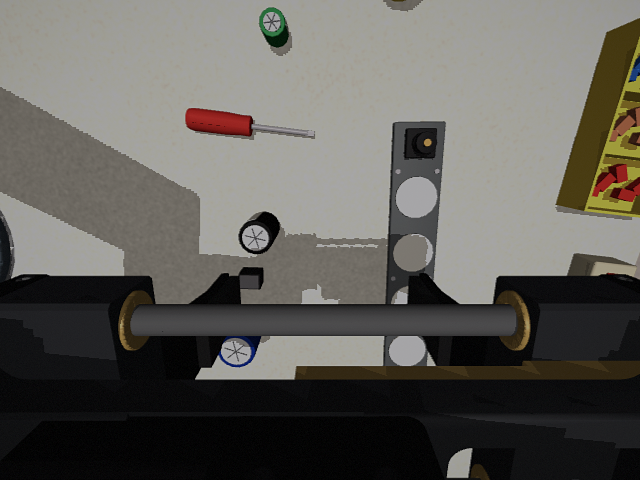

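The wrist picture shows pads a (416,197), b (412,252), c (~405,302) and d (407,351, partly hidden). Black is at (258,236), green at (272,22) and blue is half hidden at (237,350). I'll shift right so that blue and pads c and d are clear.

Emit:
{"api": "play_rows", "payload": {
  "moves": [
    [[-48,-14,0,0,0,0],[-48,-14,0,0,0,0],[-48,-14,0,0,0,0],[-48,-14,0,0,0,0],[-48,-14,0,0,0,0]]
  ]
}}

```text
time_s: 5.4
position: [0.4757, -0.1479, 0.2868]
tcp_rot: [[-0.119, 0.993, 0.001], [0.993, 0.119, -0.0], [-0.0, 0.001, -1.0]]
force: [-0.1, 0.9, 0.7]
opening: 1.002
grasp_force: 0.0
```

Emit:
{"api": "play_rows", "payload": {
  "moves": [
    [[-16,0,0,0,0,0],[0,0,0,0,0,0],[0,0,0,0,0,0]]
  ]
}}

```text
time_s: 5.7
position: [0.478, -0.1612, 0.2863]
tcp_rot: [[-0.119, 0.993, -0.001], [0.993, 0.119, 0.001], [0.002, -0.0, -1.0]]
force: [-0.2, 0.5, 0.7]
opening: 0.996
grasp_force: 0.0
```

```bash
cat >> h.py <<'E'
from scipy.optimize import fsolve
def cyl(p,x,y,r,z0,z1):
    a=np.linspace(0,2*np.pi,60,endpoint=False)
    pts=np.array([proj(p,np.array([x+r*np.cos(t),y+r*np.sin(t),z])) for z in (z0,z1) for t in a],np.float32)
    M=cv2.moments(cv2.convexHull(pts));return np.array([M['m10'],M['m01']])/M['m00'],M['m00']
def capfit(p,n,z0=0.,guess=None):
    r,h=D[n]
    S=bot.silhouettes(p,n)
    if not S: return None
    if guess is not None:
        g=cyl(p,*guess,r,z0,z0+h)[0]; S=sorted(S,key=lambda s:np.hypot(*(np.array(s['centre'])-g)))
    S=S[0];m=S['pixels'].astype(np.uint8);M=cv2.moments(m,True);c=np.array([M['m10'],M['m01']])/M['m00']
    g0=ray(p,c,z0+h/2)[:2]
    xy=fsolve(lambda q:cyl(p,*q,r,z0,z0+h)[0]-c,g0)
    return xy.round(4),c.round(1),round(S['confidence'],2),round(M['m00']/cyl(p,*xy,r,z0,z0+h)[1],2)
def discs(p,guesses,z=.015,r=.026):
    out=[]
    g=cv2.cvtColor(p['image'],cv2.COLOR_BGR2GRAY)
    for X in guesses:
        u=proj(p,np.array([X[0],X[1],z]));R=cyl(p,X[0],X[1],r,z,z)[1];R=np.sqrt(R/np.pi)
        best=None
        for th in range(50,225,10):
            n,l,st,ce=cv2.connectedComponentsWithStats((g>th).astype(np.uint8),connectivity=4)
            for i in range(1,n):
                a=st[i,4]/(np.pi*R*R)
                if .75<a<1.3 and np.hypot(*(ce[i]-u))<R*.8 and st[i,2]*st[i,3]*np.pi/4<1.3*st[i,4]:
                    if best is None or abs(a-1)<abs(best[1]-1): best=(ce[i],a)
        out.append(None if best is None else (ray(p,best[0],z)[:2].round(4),best[0].round(1),round(best[1],2)))
    return out
PADS=np.array([[.629,.129],[.638,.057],[.6465,-.014],[.655,-.086]])
E
python3 - <<'E'
from h import *
s=bot.read_state();print(s['time_s'],s['position'].round(4))
p=bot.capture('wrist');t=bot.capture('top');sd=bot.capture('side');cv2.imwrite('pics/w2.png',p['image'])
for nm,q in (('w',p),('t',t),('s',sd)):
    for n in D: print(nm,n,capfit(q,n))
    for d in discs(q,PADS): print(nm,'pad',d)
E
```

```text
5.7 [ 0.478  -0.1612  0.2863]
w cap_blue_mid (array([ 0.4301, -0.0691]), array([289.2, 126.9]), 0.83, 0.99)
w cap_black_mid (array([0.4444, 0.0482]), array([316.3,  10. ]), 0.68, 0.32)
w cap_orange_mid (array([ 0.3986, -0.2836]), array([253. , 298.8]), 0.51, 0.21)
w cap_green_mid None
w pad None
w pad (array([0.6371, 0.059 ]), array([491.3,  32.9]), np.float64(1.0))
w pad (array([ 0.6461, -0.0123]), array([483.9, 102.7]), np.float64(1.0))
w pad (array([ 0.6551, -0.0835]), array([477.1, 166.1]), np.float64(1.0))
t cap_blue_mid (array([ 0.4433, -0.0548]), array([322. , 275.5]), 0.47, 0.0)
t cap_black_mid (array([0.4426, 0.0682]), array([262.6, 276. ]), 0.81, 0.9)
t cap_orange_mid (array([ 0.3961, -0.3089]), array([444.8, 299.5]), 0.65, 0.66)
t cap_green_mid (array([0.4424, 0.2949]), array([155.9, 276. ]), 0.53, 0.86)
t pad (array([0.6301, 0.13  ]), array([236.2, 188.5]), np.float64(1.0))
t pad (array([0.6393, 0.0586]), array([269.7, 184.4]), np.float64(0.99))
t pad (array([ 0.648 , -0.0128]), array([303. , 180.5]), np.float64(1.0))
t pad (array([ 0.6568, -0.0842]), array([336.4, 176.5]), np.float64(1.01))
s cap_blue_mid (array([ 0.4302, -0.0703]), array([296.5, 271.1]), 0.8, 0.96)
s cap_black_mid (array([0.4406, 0.0664]), array([266.9, 238.4]), 0.69, 0.91)
s cap_orange_mid (array([ 0.3962, -0.3044]), array([354. , 355.2]), 0.83, 0.94)
s cap_green_mid (array([0.4482, 0.0796]), array([267.1, 238.4]), 0.45, 2.45)
s pad None
s pad (array([0.6389, 0.056 ]), array([335.2, 213.2]), np.float64(0.83))
s pad (array([ 0.6476, -0.0145]), array([355.7, 226. ]), np.float64(0.88))
s pad (array([ 0.6564, -0.0855]), array([377.8, 239.7]), np.float64(0.92))h.py:28: RuntimeWarning: The iteration is not making good progress, as measured by the 
 improvement from the last ten iterations.
  xy=fsolve(lambda q:cyl(p,*q,r,z0,z0+h)[0]-c,g0)
```

View pics/w2.png

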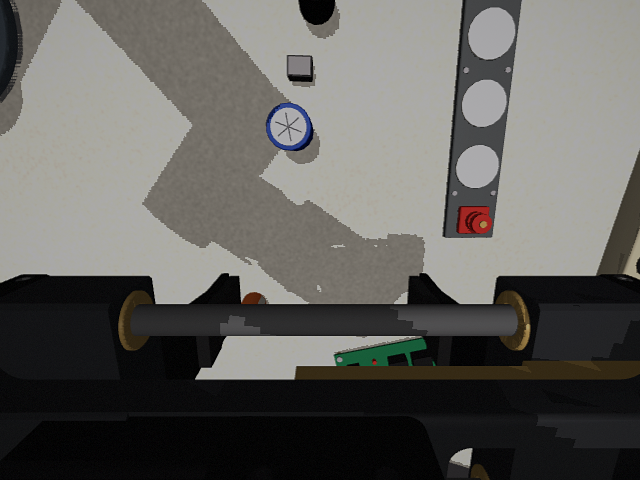

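Wrist, top and side agree to about 2 mm at the stated heights. The pads are d(.656,-.0845), c(.6475,-.013), b(.638,.058) and a(.6295,.130). Blue is at (.430,-.0695). Now I'll fetch blue.

Emit:
{"api": "play_rows", "payload": {
  "moves": [
    [[32,-12,0,0,0,0],[32,-12,0,0,0,0],[32,-12,0,0,0,0],[0,0,45,0,0,0],[0,0,45,0,0,0]]
  ]
}}

```text
time_s: 6.95
position: [0.4321, -0.0709, 0.1973]
tcp_rot: [[-0.12, 0.993, 0.006], [0.993, 0.12, -0.003], [-0.004, 0.006, -1.0]]
force: [1.0, -0.2, -0.8]
opening: 0.999
grasp_force: 0.0
```

Emit:
{"api": "play_rows", "payload": {
  "moves": [
    [[0,0,45,0,0,0],[0,0,0,0,0,0]]
  ]
}}

```text
time_s: 7.15
position: [0.4272, -0.0697, 0.147]
tcp_rot: [[-0.118, 0.993, -0.012], [0.993, 0.118, 0.006], [0.007, -0.012, -1.0]]
force: [-0.5, 0.3, 1.1]
opening: 1.001
grasp_force: 0.0
```

Emit:
{"api": "play_rows", "payload": {
  "moves": [
    [[0,0,35,0,0,0],[0,0,35,0,0,0],[0,0,34,0,0,0],[0,0,0,0,0,0],[0,0,0,0,0,0]]
  ]
}}

```text
time_s: 7.65
position: [0.4319, -0.0717, 0.0488]
tcp_rot: [[-0.119, 0.993, 0.001], [0.993, 0.119, -0.001], [-0.001, 0.001, -1.0]]
force: [-0.0, 0.0, 0.3]
opening: 0.999
grasp_force: 0.0
```

Emit:
{"api": "play_rows", "payload": {
  "moves": [
    [[0,0,0,0,0,0],[0,0,0,0,0,0],[0,0,0,0,0,0],[0,0,0,0,0,0],[0,0,0,0,0,0]]
  ],
  "fingers": -1
}}

```text
time_s: 8.15
position: [0.4311, -0.0712, 0.0481]
tcp_rot: [[-0.119, 0.993, 0.001], [0.993, 0.119, -0.0], [-0.0, 0.001, -1.0]]
force: [0.0, 0.1, -0.5]
opening: 0.635
grasp_force: 0.0
```

Emit:
{"api": "play_rows", "payload": {
  "moves": [
    [[0,0,0,0,0,0],[0,0,0,0,0,0],[0,0,0,0,0,0],[0,0,0,0,0,0]]
  ]
}}

```text
time_s: 8.55
position: [0.431, -0.0712, 0.0477]
tcp_rot: [[-0.119, 0.993, 0.0], [0.993, 0.119, -0.0], [-0.0, 0.0, -1.0]]
force: [0.4, 0.9, 4.6]
opening: 0.524
grasp_force: 30.0
```

Emit:
{"api": "play_rows", "payload": {
  "moves": [
    [[0,0,-15,0,0,0],[0,0,-30,0,0,0],[0,0,-30,0,0,0],[0,0,-20,0,0,0],[0,0,0,0,0,0]]
  ]
}}

```text
time_s: 9.05
position: [0.4322, -0.0716, 0.1443]
tcp_rot: [[-0.119, 0.993, 0.005], [0.993, 0.119, -0.002], [-0.003, 0.004, -1.0]]
force: [-0.3, -0.2, -1.0]
opening: 0.522
grasp_force: 30.0
```

Emit:
{"api": "play_rows", "payload": {
  "moves": [
    [[-8,44,0,0,0,0],[-8,44,0,0,0,0],[-8,44,0,0,0,0],[-8,44,0,0,0,0],[-8,44,0,0,0,0]]
  ]
}}

```text
time_s: 9.55
position: [0.6546, -0.0845, 0.14]
tcp_rot: [[-0.119, 0.993, -0.004], [0.993, 0.119, 0.001], [0.001, -0.003, -1.0]]
force: [0.4, 0.2, -1.1]
opening: 0.524
grasp_force: 30.0
```

Emit:
{"api": "play_rows", "payload": {
  "moves": [
    [[0,0,30,0,0,0],[0,0,20,0,0,0],[0,0,0,0,0,0],[0,0,0,0,0,0]]
  ]
}}

```text
time_s: 9.95
position: [0.6529, -0.0845, 0.0906]
tcp_rot: [[-0.119, 0.993, -0.004], [0.993, 0.119, 0.001], [0.001, -0.003, -1.0]]
force: [-0.3, -0.1, -1.3]
opening: 0.523
grasp_force: 30.0
```

```bash
cat > look.py <<'E'
import sys
from h import *
n,z0,name=sys.argv[1],float(sys.argv[2]),sys.argv[3]
s=bot.read_state();print(s['time_s'],s['position'].round(4))
for c in ('top','side','wrist'):
    p=bot.capture(c);print(c,capfit(p,n,z0,guess=tuple(s['position'][:2])))
    if c=='side':
        S=cv2.resize(p['image'][130:330,200:460],None,fx=2,fy=2); 
    if c=='wrist': cv2.imwrite(f'pics/{name}.png',np.hstack([S[:400],cv2.resize(p['image'],None,fx=.42,fy=400/480)]))
E
python3 look.py cap_blue_mid 0.0455 blue1
```

```text
9.95 [ 0.6529 -0.0845  0.0906]
top None
side (array([ 0.6416, -0.1039]), array([380.5, 223.4]), 0.85, 0.5)
wrist (array([ 0.6527, -0.0761]), array([323.1, 302.9]), 0.64, 0.61)
```

View pics/blue1.png

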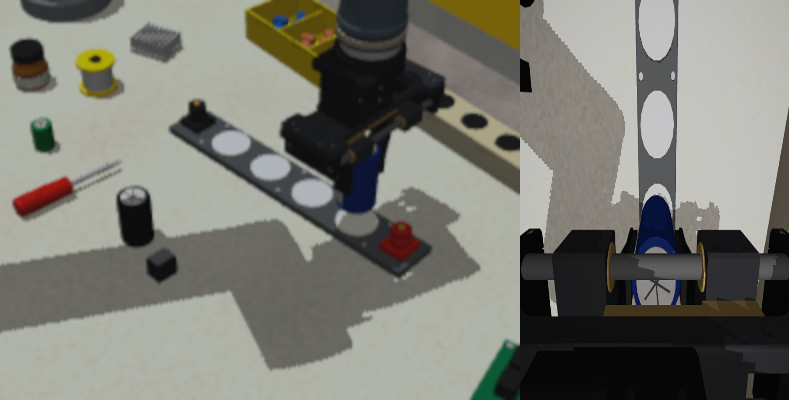

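Blue hangs upright in the jaws just above pad d, near (350,210) in the side crop. I'll correct by 3 mm and lower it.

Emit:
{"api": "play_rows", "payload": {
  "moves": [
    [[-2,3,10,0,0,0],[0,0,10,0,0,0],[0,0,5,0,0,0],[0,0,0,0,0,0],[0,0,0,0,0,0]]
  ]
}}

```text
time_s: 10.75
position: [0.6571, -0.0863, 0.067]
tcp_rot: [[-0.119, 0.993, -0.001], [0.993, 0.119, 0.0], [0.0, -0.001, -1.0]]
force: [0.3, 0.4, -2.0]
opening: 0.519
grasp_force: 30.0
```

Emit:
{"api": "play_rows", "payload": {
  "moves": [
    [[0,0,2,0,0,0],[0,0,0,0,0,0],[0,0,0,0,0,0]]
  ]
}}

```text
time_s: 11.05
position: [0.6574, -0.0864, 0.0657]
tcp_rot: [[-0.119, 0.993, 0.0], [0.993, 0.119, -0.0], [-0.0, 0.0, -1.0]]
force: [0.3, -0.7, -1.4]
opening: 0.527
grasp_force: 30.0
```

Emit:
{"api": "play_rows", "payload": {
  "moves": [
    [[0,-1,2,0,0,0],[0,0,1,0,0,0],[0,0,0,0,0,0],[0,0,0,0,0,0]]
  ]
}}

```text
time_s: 11.45
position: [0.6562, -0.0865, 0.0628]
tcp_rot: [[-0.119, 0.993, -0.0], [0.993, 0.119, 0.0], [0.0, -0.0, -1.0]]
force: [-0.9, 0.1, 1.0]
opening: 0.525
grasp_force: 30.0
```

Emit:
{"api": "play_rows", "payload": {
  "moves": [
    [[0,0,0,0,0,0],[0,0,0,0,0,0],[0,0,0,0,0,0],[0,0,0,0,0,0],[0,0,0,0,0,0]]
  ],
  "fingers": 1
}}

```text
time_s: 11.95
position: [0.6564, -0.0865, 0.0625]
tcp_rot: [[-0.119, 0.993, 0.0], [0.993, 0.119, -0.0], [-0.0, 0.0, -1.0]]
force: [0.5, -0.8, 0.6]
opening: 0.897
grasp_force: 0.0
```

Emit:
{"api": "play_rows", "payload": {
  "moves": [
    [[0,0,0,0,0,0],[0,0,-30,0,0,0],[0,0,-45,0,0,0],[0,0,-45,0,0,0],[0,0,-20,0,0,0]]
  ]
}}

```text
time_s: 12.45
position: [0.6586, -0.0871, 0.2075]
tcp_rot: [[-0.119, 0.993, 0.008], [0.993, 0.119, -0.002], [-0.003, 0.007, -1.0]]
force: [0.5, 0.8, -0.4]
opening: 0.999
grasp_force: 0.0
```

Emit:
{"api": "play_rows", "payload": {
  "moves": [
    [[22,-40,0,0,0,0],[22,-40,0,0,0,0],[22,-40,0,0,0,0],[0,0,0,0,0,0],[0,0,0,0,0,0]]
  ]
}}

```text
time_s: 12.95
position: [0.5285, -0.0347, 0.2029]
tcp_rot: [[-0.119, 0.993, 0.0], [0.993, 0.119, -0.0], [-0.0, 0.0, -1.0]]
force: [-0.5, -1.9, -0.4]
opening: 1.002
grasp_force: 0.0
```

```bash
cat > look2.py <<'E'
import sys
from h import *
# args: name,z0 pairs
s=bot.read_state();print(s['time_s'],s['position'].round(4))
for c in ('top','side','wrist'):
    p=bot.capture(c)
    for a in sys.argv[1:]:
        n,z0,x,y=a.split(',');n=f'cap_{n}_mid'
        print(c,n,capfit(p,n,float(z0),guess=(float(x),float(y))))
    cv2.imwrite(f'pics/l_{c}_{s["time_s"]:.1f}.png',p['image'])
E
python3 look2.py blue,0.015,.656,-.0845 black,0,.444,.067
```

```text
12.95 [ 0.5285 -0.0347  0.2029]
top cap_blue_mid (array([ 0.6647, -0.0865]), array([337.9, 168.2]), 0.83, 0.62)
top cap_black_mid (array([ 0.6016, -0.388 ]), array([482. , 200.9]), 0.41, 7.73)
side cap_blue_mid (array([ 0.6538, -0.088 ]), array([378.8, 227.8]), 0.58, 1.04)
side cap_black_mid (array([0.4411, 0.0658]), array([267.2, 238.5]), 0.84, 0.96)
wrist cap_blue_mid (array([ 0.6496, -0.0652]), array([452.2, 283.9]), 0.71, 0.31)
wrist cap_black_mid (array([0.4419, 0.0684]), array([234.4,  99.6]), 0.69, 0.98)h.py:28: RuntimeWarning: The iteration is not making good progress, as measured by the 
 improvement from the last ten iterations.
  xy=fsolve(lambda q:cyl(p,*q,r,z0,z0+h)[0]-c,g0)
```

Blue stands upright on pad d, within about 4 mm. Black is at (.4417,.0675).

Emit:
{"api": "play_rows", "payload": {
  "moves": [
    [[37,-25,0,0,0,0],[37,-25,0,0,0,0],[38,-24,0,0,0,0],[0,0,40,0,0,0],[0,0,40,0,0,0]]
  ]
}}

```text
time_s: 13.9
position: [0.4434, 0.0682, 0.1232]
tcp_rot: [[-0.121, 0.993, 0.006], [0.993, 0.121, -0.001], [-0.001, 0.006, -1.0]]
force: [0.4, 0.0, -0.9]
opening: 1.004
grasp_force: 0.0
```

Emit:
{"api": "play_rows", "payload": {
  "moves": [
    [[0,0,20,0,0,0],[0,0,0,0,0,0],[0,0,0,0,0,0]]
  ]
}}

```text
time_s: 14.2
position: [0.4429, 0.0671, 0.1026]
tcp_rot: [[-0.119, 0.993, -0.0], [0.993, 0.119, 0.0], [0.0, -0.0, -1.0]]
force: [0.3, -1.2, -0.3]
opening: 0.999
grasp_force: 0.0
```

Emit:
{"api": "play_rows", "payload": {
  "moves": [
    [[0,-1,25,0,0,0],[0,0,25,0,0,0],[0,0,12,0,0,0],[0,0,0,0,0,0],[0,0,0,0,0,0]]
  ]
}}

```text
time_s: 14.7
position: [0.4427, 0.0669, 0.0416]
tcp_rot: [[-0.119, 0.993, 0.002], [0.993, 0.119, -0.0], [-0.001, 0.002, -1.0]]
force: [0.3, 0.8, 0.4]
opening: 1.0
grasp_force: 0.0
```

Emit:
{"api": "play_rows", "payload": {
  "moves": [
    [[0,0,0,0,0,0],[0,0,0,0,0,0],[0,0,0,0,0,0],[0,0,0,0,0,0],[0,0,0,0,0,0]]
  ],
  "fingers": -1
}}

```text
time_s: 15.2
position: [0.4417, 0.0671, 0.0408]
tcp_rot: [[-0.119, 0.993, 0.0], [0.993, 0.119, -0.0], [-0.0, 0.0, -1.0]]
force: [-0.6, -0.7, 0.3]
opening: 0.63
grasp_force: 0.0
```

Emit:
{"api": "play_rows", "payload": {
  "moves": [
    [[0,0,0,0,0,0],[0,0,0,0,0,0],[0,0,0,0,0,0],[0,0,0,0,0,0],[0,0,0,0,0,0]]
  ]
}}

```text
time_s: 15.7
position: [0.4417, 0.0671, 0.0406]
tcp_rot: [[-0.119, 0.993, 0.0], [0.993, 0.119, -0.0], [-0.0, 0.0, -1.0]]
force: [0.9, 1.0, 0.2]
opening: 0.455
grasp_force: 30.0
```

Emit:
{"api": "play_rows", "payload": {
  "moves": [
    [[0,0,-15,0,0,0],[0,0,-30,0,0,0],[0,0,-30,0,0,0],[0,0,0,0,0,0]]
  ]
}}

```text
time_s: 16.1
position: [0.4434, 0.067, 0.1182]
tcp_rot: [[-0.119, 0.993, 0.006], [0.993, 0.119, -0.001], [-0.001, 0.006, -1.0]]
force: [0.4, 0.2, -0.6]
opening: 0.453
grasp_force: 30.0
```

Emit:
{"api": "play_rows", "payload": {
  "moves": [
    [[-21,39,0,0,0,0],[-21,39,0,0,0,0],[-21,39,0,0,0,0],[-21,39,0,0,0,0],[-20,39,0,0,0,0]]
  ]
}}

```text
time_s: 16.6
position: [0.6481, -0.0137, 0.1139]
tcp_rot: [[-0.118, 0.993, -0.003], [0.993, 0.118, 0.0], [0.001, -0.003, -1.0]]
force: [0.7, -0.2, -1.7]
opening: 0.454
grasp_force: 30.0
```

Emit:
{"api": "play_rows", "payload": {
  "moves": [
    [[0,0,30,0,0,0],[0,0,15,0,0,0],[0,0,0,0,0,0],[0,0,0,0,0,0],[0,0,0,0,0,0]]
  ]
}}

```text
time_s: 17.1
position: [0.6472, -0.0126, 0.0712]
tcp_rot: [[-0.119, 0.993, 0.0], [0.993, 0.119, -0.0], [-0.0, 0.0, -1.0]]
force: [0.9, 0.2, -0.0]
opening: 0.454
grasp_force: 30.0
```

Emit:
{"api": "play_rows", "payload": {
  "moves": [
    [[0,0,8,0,0,0],[0,0,4,0,0,0],[0,0,2,0,0,0],[0,0,1,0,0,0],[0,0,0,0,0,0]]
  ]
}}

```text
time_s: 17.6
position: [0.6476, -0.013, 0.0556]
tcp_rot: [[-0.119, 0.993, 0.0], [0.993, 0.119, -0.0], [-0.0, 0.0, -1.0]]
force: [-0.1, -0.4, -0.7]
opening: 0.452
grasp_force: 30.0
```

Emit:
{"api": "play_rows", "payload": {
  "moves": [
    [[0,0,0,0,0,0],[0,0,0,0,0,0],[0,0,0,0,0,0]]
  ]
}}

```text
time_s: 17.9
position: [0.6477, -0.0131, 0.0556]
tcp_rot: [[-0.119, 0.993, 0.0], [0.993, 0.119, -0.0], [-0.0, 0.0, -1.0]]
force: [0.1, -0.2, -1.2]
opening: 0.45
grasp_force: 30.0
```

Emit:
{"api": "play_rows", "payload": {
  "moves": [
    [[0,0,0,0,0,0],[0,0,0,0,0,0],[0,0,0,0,0,0],[0,0,0,0,0,0],[0,0,0,0,0,0]]
  ],
  "fingers": 1
}}

```text
time_s: 18.4
position: [0.6476, -0.013, 0.0556]
tcp_rot: [[-0.119, 0.993, 0.0], [0.993, 0.119, 0.0], [-0.0, 0.0, -1.0]]
force: [-0.5, -0.2, 0.9]
opening: 0.819
grasp_force: 0.0
```

Emit:
{"api": "play_rows", "payload": {
  "moves": [
    [[0,0,0,0,0,0],[0,0,-30,0,0,0],[0,0,-45,0,0,0],[0,0,-45,0,0,0],[0,0,-30,0,0,0]]
  ]
}}

```text
time_s: 18.9
position: [0.6487, -0.0132, 0.209]
tcp_rot: [[-0.119, 0.993, 0.004], [0.993, 0.119, -0.001], [-0.001, 0.004, -1.0]]
force: [1.0, 0.3, 0.3]
opening: 0.992
grasp_force: 0.0
```

Emit:
{"api": "play_rows", "payload": {
  "moves": [
    [[-38,-30,0,0,0,0],[-38,-30,0,0,0,0],[-38,-30,0,0,0,0],[-38,-30,0,0,0,0],[-38,-30,0,0,0,0]]
  ]
}}

```text
time_s: 19.4
position: [0.52, -0.2208, 0.2058]
tcp_rot: [[-0.119, 0.993, 0.0], [0.993, 0.119, -0.0], [-0.0, 0.0, -1.0]]
force: [0.3, -0.6, -0.7]
opening: 1.001
grasp_force: 0.0
```

Emit:
{"api": "play_rows", "payload": {
  "moves": [
    [[-38,-30,0,0,0,0],[-38,-30,0,0,0,0],[-38,-30,0,0,0,0],[-33,-30,0,0,0,0],[0,0,0,0,0,0]]
  ]
}}

```text
time_s: 19.9
position: [0.4168, -0.385, 0.2058]
tcp_rot: [[-0.112, 0.994, 0.0], [0.994, 0.112, -0.003], [-0.003, -0.0, -1.0]]
force: [0.4, 0.6, -0.2]
opening: 1.0
grasp_force: 0.0
```

```bash
python3 look2.py blue,0.015,.656,-.0845 black,0.015,.647,-.013 orange,0,.396,-.304 2>/dev/null; ls pics
```

```text
19.9 [ 0.4168 -0.385   0.2058]
top cap_blue_mid (array([ 0.6565, -0.0854]), array([337.4, 172.1]), 0.57, 0.99)
top cap_black_mid (array([ 0.6479, -0.0133]), array([302.5, 177.1]), 0.59, 1.03)
top cap_orange_mid (array([ 0.397 , -0.3029]), array([441.9, 299.1]), 0.71, 0.94)
side cap_blue_mid (array([ 0.6614, -0.0719]), array([376.6, 223. ]), 0.69, 0.62)
side cap_black_mid (array([ 0.6456, -0.0143]), array([355.5, 216.1]), 0.61, 0.98)
side cap_orange_mid (array([ 0.3951, -0.3046]), array([353.6, 355.6]), 0.8, 0.89)
wrist cap_blue_mid None
wrist cap_black_mid None
wrist cap_orange_mid (array([ 0.396 , -0.3031]), array([307.5, 144.9]), 0.77, 0.98)
blue1.png
l_side_12.9.png
l_side_19.9.png
l_top_12.9.png
l_top_19.9.png
l_wrist_12.9.png
l_wrist_19.9.png
side0.png
top0.png
w1.png
w2.png
```

Blue and black are within about 1 mm on their pads. Orange is at (.396,-.3035).

Emit:
{"api": "play_rows", "payload": {
  "moves": [
    [[42,-5,0,0,0,0],[41,-6,0,0,0,0],[0,0,45,0,0,0],[0,0,45,0,0,0],[0,0,0,0,0,0]]
  ]
}}

```text
time_s: 21.0
position: [0.396, -0.2951, 0.1109]
tcp_rot: [[-0.119, 0.993, -0.008], [0.993, 0.119, 0.01], [0.011, -0.007, -1.0]]
force: [-1.0, 0.3, 0.3]
opening: 1.004
grasp_force: 0.0
```

Emit:
{"api": "play_rows", "payload": {
  "moves": [
    [[0,0,20,0,0,0],[0,0,0,0,0,0],[0,0,0,0,0,0]]
  ]
}}

```text
time_s: 21.3
position: [0.3993, -0.2993, 0.097]
tcp_rot: [[-0.119, 0.993, 0.001], [0.993, 0.119, -0.001], [-0.001, 0.001, -1.0]]
force: [-0.4, -0.4, 0.2]
opening: 1.001
grasp_force: 0.0
```

Emit:
{"api": "play_rows", "payload": {
  "moves": [
    [[-4,-3,25,0,0,0],[0,0,25,0,0,0],[0,0,16,0,0,0],[0,0,0,0,0,0],[0,0,0,0,0,0]]
  ]
}}

```text
time_s: 21.8
position: [0.3968, -0.3038, 0.031]
tcp_rot: [[-0.119, 0.993, 0.001], [0.993, 0.119, -0.002], [-0.002, 0.001, -1.0]]
force: [0.1, 1.0, 0.1]
opening: 1.001
grasp_force: 0.0
```

Emit:
{"api": "play_rows", "payload": {
  "moves": [
    [[0,0,0,0,0,0],[0,0,0,0,0,0],[0,0,0,0,0,0],[0,0,0,0,0,0],[0,0,0,0,0,0]]
  ],
  "fingers": -1
}}

```text
time_s: 22.3
position: [0.3962, -0.303, 0.0298]
tcp_rot: [[-0.119, 0.993, 0.0], [0.993, 0.119, -0.0], [-0.0, 0.0, -1.0]]
force: [0.4, 0.9, 0.5]
opening: 0.634
grasp_force: 0.0
```

Emit:
{"api": "play_rows", "payload": {
  "moves": [
    [[0,0,0,0,0,0],[0,0,0,0,0,0],[0,0,0,0,0,0],[0,0,0,0,0,0],[0,0,0,0,0,0]]
  ]
}}

```text
time_s: 22.8
position: [0.3962, -0.3029, 0.0295]
tcp_rot: [[-0.119, 0.993, -0.0], [0.993, 0.119, 0.0], [0.0, -0.0, -1.0]]
force: [-0.4, -0.6, -0.3]
opening: 0.385
grasp_force: 30.0
```

Emit:
{"api": "play_rows", "payload": {
  "moves": [
    [[0,0,0,0,0,0],[0,0,-15,0,0,0],[0,0,-40,0,0,0],[0,0,-40,0,0,0],[0,0,-45,0,0,0]]
  ]
}}

```text
time_s: 23.3
position: [0.3954, -0.3022, 0.1702]
tcp_rot: [[-0.119, 0.993, -0.002], [0.993, 0.119, 0.002], [0.002, -0.002, -1.0]]
force: [1.1, -0.7, -1.4]
opening: 0.386
grasp_force: 30.0
```

Emit:
{"api": "play_rows", "payload": {
  "moves": [
    [[37,31,0,0,0,0],[37,31,0,0,0,0],[37,31,0,0,0,0],[37,31,0,0,0,0],[37,31,0,0,0,0]]
  ]
}}

```text
time_s: 23.8
position: [0.5285, -0.0991, 0.1695]
tcp_rot: [[-0.118, 0.993, -0.001], [0.993, 0.118, 0.0], [0.0, -0.001, -1.0]]
force: [0.5, -1.1, -1.0]
opening: 0.385
grasp_force: 30.0
```

Emit:
{"api": "play_rows", "payload": {
  "moves": [
    [[37,32,0,0,0,0],[37,32,0,0,0,0],[37,32,0,0,0,0],[34,32,0,0,0,0],[0,0,0,0,0,0]]
  ]
}}

```text
time_s: 24.3
position: [0.641, 0.0634, 0.1694]
tcp_rot: [[-0.124, 0.992, 0.004], [0.992, 0.124, 0.002], [0.001, 0.004, -1.0]]
force: [-0.2, -0.1, -0.8]
opening: 0.383
grasp_force: 30.0
```

Emit:
{"api": "play_rows", "payload": {
  "moves": [
    [[0,0,40,0,0,0],[0,0,40,0,0,0],[0,0,20,0,0,0],[0,0,0,0,0,0],[0,0,0,0,0,0]]
  ]
}}

```text
time_s: 24.8
position: [0.6377, 0.0578, 0.0695]
tcp_rot: [[-0.118, 0.993, -0.001], [0.993, 0.118, -0.0], [0.0, -0.001, -1.0]]
force: [0.8, 0.2, -0.4]
opening: 0.384
grasp_force: 30.0
```

Emit:
{"api": "play_rows", "payload": {
  "moves": [
    [[0,0,12,0,0,0],[0,0,7,0,0,0],[0,0,3,0,0,0],[0,0,2,0,0,0],[0,0,0,0,0,0]]
  ]
}}

```text
time_s: 25.3
position: [0.638, 0.0583, 0.0455]
tcp_rot: [[-0.119, 0.993, -0.0], [0.993, 0.119, -0.0], [-0.0, -0.0, -1.0]]
force: [0.2, -0.7, -0.3]
opening: 0.385
grasp_force: 30.0
```

Emit:
{"api": "play_rows", "payload": {
  "moves": [
    [[0,0,0,0,0,0],[0,0,0,0,0,0]]
  ]
}}

```text
time_s: 25.5
position: [0.6383, 0.0583, 0.0459]
tcp_rot: [[-0.119, 0.993, 0.001], [0.993, 0.119, -0.0], [-0.0, 0.001, -1.0]]
force: [0.4, 0.3, -0.7]
opening: 0.385
grasp_force: 30.0
```

Emit:
{"api": "play_rows", "payload": {
  "moves": [
    [[0,0,1.5,0,0,0],[0,0,0,0,0,0],[0,0,0,0,0,0]]
  ]
}}

```text
time_s: 25.8
position: [0.6384, 0.0583, 0.0445]
tcp_rot: [[-0.119, 0.993, 0.001], [0.993, 0.119, -0.0], [-0.0, 0.001, -1.0]]
force: [0.3, 0.9, 1.6]
opening: 0.383
grasp_force: 30.0
```

Emit:
{"api": "play_rows", "payload": {
  "moves": [
    [[0,0,0,0,0,0],[0,0,0,0,0,0],[0,0,0,0,0,0],[0,0,0,0,0,0],[0,0,0,0,0,0]]
  ],
  "fingers": 1
}}

```text
time_s: 26.3
position: [0.6379, 0.0583, 0.0439]
tcp_rot: [[-0.119, 0.993, -0.0], [0.993, 0.119, -0.0], [0.0, -0.0, -1.0]]
force: [0.1, 0.2, -0.3]
opening: 0.751
grasp_force: 0.0
```

Emit:
{"api": "play_rows", "payload": {
  "moves": [
    [[0,0,0,0,0,0],[0,0,0,0,0,0],[0,0,-40,0,0,0],[0,0,-45,0,0,0],[0,0,-45,0,0,0]]
  ]
}}

```text
time_s: 26.8
position: [0.6375, 0.0583, 0.1748]
tcp_rot: [[-0.119, 0.993, -0.002], [0.993, 0.119, 0.0], [0.0, -0.002, -1.0]]
force: [1.2, 0.8, -0.3]
opening: 0.994
grasp_force: 0.0
```

Emit:
{"api": "play_rows", "payload": {
  "moves": [
    [[33,-34,0,0,0,0],[33,-34,0,0,0,0],[33,-34,0,0,0,0],[33,-34,0,0,0,0],[33,-34,0,0,0,0]]
  ]
}}

```text
time_s: 27.3
position: [0.4481, 0.2028, 0.1743]
tcp_rot: [[-0.118, 0.993, 0.001], [0.993, 0.118, 0.0], [0.0, 0.001, -1.0]]
force: [0.9, 0.6, 0.5]
opening: 1.001
grasp_force: 0.0
```

Emit:
{"api": "play_rows", "payload": {
  "moves": [
    [[0,0,0,0,0,0],[0,0,0,0,0,0]]
  ]
}}

```text
time_s: 27.5
position: [0.4491, 0.2027, 0.1744]
tcp_rot: [[-0.121, 0.993, 0.001], [0.993, 0.121, -0.0], [-0.0, 0.001, -1.0]]
force: [0.4, -0.4, -0.2]
opening: 0.999
grasp_force: 0.0
```

```bash
python3 look2.py blue,0.015,.656,-.0845 black,0.015,.647,-.013 orange,0.015,.638,.058 green,0,.441,.295 2>/dev/null
```

```text
27.5 [0.4491 0.2027 0.1744]
top cap_blue_mid (array([ 0.6565, -0.0858]), array([337.6, 172.1]), 0.66, 0.96)
top cap_black_mid (array([ 0.6484, -0.0129]), array([302.4, 176.8]), 0.57, 1.02)
top cap_orange_mid (array([0.6389, 0.057 ]), array([269.1, 182. ]), 0.78, 0.85)
top cap_green_mid None
side cap_blue_mid (array([ 0.6553, -0.0863]), array([378.8, 227.1]), 0.79, 1.01)
side cap_black_mid (array([ 0.6451, -0.0151]), array([355.6, 216.4]), 0.66, 0.98)
side cap_orange_mid (array([0.6366, 0.0553]), array([334.7, 205.9]), 0.79, 0.94)
side cap_green_mid (array([0.4376, 0.2923]), array([220.4, 197.7]), 0.63, 0.78)
wrist cap_blue_mid None
wrist cap_black_mid (array([ 0.62  , -0.0018]), array([467.9, 452.8]), 0.51, 0.02)
wrist cap_orange_mid None
wrist cap_green_mid (array([0.4387, 0.2945]), array([324.6, 124. ]), 0.81, 1.0)
```

All three are on their pads. Green is at (.4387,.2945).

Emit:
{"api": "play_rows", "payload": {
  "moves": [
    [[46,0,0,0,0,0],[46,0,0,0,0,0],[0,0,45,0,0,0],[0,0,30,0,0,0],[0,0,0,0,0,0]]
  ]
}}

```text
time_s: 28.75
position: [0.4356, 0.2927, 0.0957]
tcp_rot: [[-0.12, 0.993, -0.008], [0.993, 0.12, -0.003], [-0.002, -0.008, -1.0]]
force: [-1.3, 0.5, 0.7]
opening: 1.004
grasp_force: 0.0
```

Emit:
{"api": "play_rows", "payload": {
  "moves": [
    [[0,0,15,0,0,0],[0,0,0,0,0,0],[0,0,0,0,0,0]]
  ]
}}

```text
time_s: 29.05
position: [0.4393, 0.2933, 0.0852]
tcp_rot: [[-0.118, 0.993, 0.001], [0.993, 0.118, 0.001], [0.0, 0.001, -1.0]]
force: [-0.2, -0.2, -0.0]
opening: 0.999
grasp_force: 0.0
```

Emit:
{"api": "play_rows", "payload": {
  "moves": [
    [[1,0,25,0,0,0],[0,0,25,0,0,0],[0,0,12,0,0,0],[0,0,0,0,0,0],[0,0,0,0,0,0]]
  ]
}}

```text
time_s: 29.55
position: [0.4392, 0.2945, 0.0229]
tcp_rot: [[-0.119, 0.993, 0.001], [0.993, 0.119, 0.0], [0.0, 0.001, -1.0]]
force: [-0.5, -0.8, -0.3]
opening: 0.996
grasp_force: 0.0
```

Emit:
{"api": "play_rows", "payload": {
  "moves": [
    [[0,0,0,0,0,0],[0,0,0,0,0,0],[0,0,0,0,0,0],[0,0,0,0,0,0],[0,0,0,0,0,0]]
  ],
  "fingers": -1
}}

```text
time_s: 30.05
position: [0.4386, 0.2944, 0.0223]
tcp_rot: [[-0.119, 0.993, 0.0], [0.993, 0.119, 0.0], [0.0, 0.0, -1.0]]
force: [-0.1, 0.2, -0.6]
opening: 0.63
grasp_force: 0.0
```

Emit:
{"api": "play_rows", "payload": {
  "moves": [
    [[0,0,0,0,0,0],[0,0,0,0,0,0],[0,0,0,0,0,0],[0,0,0,0,0,0],[0,0,0,0,0,0]]
  ]
}}

```text
time_s: 30.55
position: [0.4386, 0.2943, 0.022]
tcp_rot: [[-0.119, 0.993, -0.0], [0.993, 0.119, 0.0], [0.0, -0.0, -1.0]]
force: [-0.2, 1.0, -0.2]
opening: 0.312
grasp_force: 30.0
```

Emit:
{"api": "play_rows", "payload": {
  "moves": [
    [[0,0,0,0,0,0],[0,0,0,0,0,0],[0,0,-15,0,0,0],[0,0,-40,0,0,0],[0,0,-40,0,0,0]]
  ]
}}

```text
time_s: 31.05
position: [0.4376, 0.2939, 0.1172]
tcp_rot: [[-0.119, 0.993, -0.003], [0.993, 0.119, -0.001], [-0.001, -0.003, -1.0]]
force: [1.6, 0.0, -0.1]
opening: 0.314
grasp_force: 30.0
```

Emit:
{"api": "play_rows", "payload": {
  "moves": [
    [[-31,28,0,0,0,0],[-31,28,0,0,0,0],[-31,28,0,0,0,0],[-31,28,0,0,0,0],[-31,29,0,0,0,0]]
  ]
}}

```text
time_s: 31.55
position: [0.5976, 0.1559, 0.117]
tcp_rot: [[-0.119, 0.993, -0.001], [0.993, 0.119, 0.0], [0.0, -0.001, -1.0]]
force: [1.0, 0.6, -1.0]
opening: 0.31
grasp_force: 30.0
```

Emit:
{"api": "play_rows", "payload": {
  "moves": [
    [[-31,29,0,0,0,0],[0,0,35,0,0,0],[0,0,20,0,0,0],[0,0,0,0,0,0],[0,0,0,0,0,0]]
  ]
}}

```text
time_s: 32.05
position: [0.629, 0.1299, 0.0618]
tcp_rot: [[-0.119, 0.993, -0.001], [0.993, 0.119, -0.0], [0.0, -0.001, -1.0]]
force: [0.5, -0.3, 0.9]
opening: 0.314
grasp_force: 30.0
```

Emit:
{"api": "play_rows", "payload": {
  "moves": [
    [[0,0,12,0,0,0],[0,0,7,0,0,0],[0,0,3,0,0,0],[0,0,2,0,0,0],[0,0,0,0,0,0]]
  ]
}}

```text
time_s: 32.55
position: [0.6294, 0.1299, 0.0379]
tcp_rot: [[-0.119, 0.993, -0.0], [0.993, 0.119, -0.0], [0.0, -0.0, -1.0]]
force: [-0.1, 0.6, 0.3]
opening: 0.314
grasp_force: 30.0
```

Emit:
{"api": "play_rows", "payload": {
  "moves": [
    [[0,0,0.5,0,0,0],[0,0,0,0,0,0],[0,0,0,0,0,0]]
  ]
}}

```text
time_s: 32.85
position: [0.6296, 0.1298, 0.0378]
tcp_rot: [[-0.119, 0.993, 0.0], [0.993, 0.119, 0.0], [-0.0, 0.0, -1.0]]
force: [0.0, 1.3, -0.9]
opening: 0.309
grasp_force: 30.0
```

Emit:
{"api": "play_rows", "payload": {
  "moves": [
    [[0,0,0.7,0,0,0],[0,0,0,0,0,0],[0,0,0,0,0,0]]
  ]
}}

```text
time_s: 33.15
position: [0.6296, 0.1298, 0.037]
tcp_rot: [[-0.119, 0.993, 0.0], [0.993, 0.119, 0.0], [-0.0, 0.0, -1.0]]
force: [0.2, -0.3, -0.2]
opening: 0.313
grasp_force: 30.0
```

Emit:
{"api": "play_rows", "payload": {
  "moves": [
    [[0,0,0,0,0,0],[0,0,0,0,0,0],[0,0,0,0,0,0],[0,0,0,0,0,0],[0,0,0,0,0,0]]
  ],
  "fingers": 1
}}

```text
time_s: 33.65
position: [0.6294, 0.1298, 0.0368]
tcp_rot: [[-0.119, 0.993, -0.0], [0.993, 0.119, -0.0], [0.0, -0.0, -1.0]]
force: [-0.7, 0.5, -0.5]
opening: 0.677
grasp_force: 0.0
```

Emit:
{"api": "play_rows", "payload": {
  "moves": [
    [[0,0,0,0,0,0],[0,0,0,0,0,0],[0,0,0,0,0,0],[0,0,-40,0,0,0],[0,0,-45,0,0,0]]
  ]
}}

```text
time_s: 34.15
position: [0.6277, 0.1297, 0.1204]
tcp_rot: [[-0.119, 0.993, -0.006], [0.993, 0.119, -0.0], [0.001, -0.006, -1.0]]
force: [0.4, -0.8, 0.3]
opening: 0.992
grasp_force: 0.0
```

Emit:
{"api": "play_rows", "payload": {
  "moves": [
    [[0,0,-40,0,0,0],[25,-40,0,0,0,0],[25,-40,0,0,0,0],[25,-40,0,0,0,0],[25,-40,0,0,0,0]]
  ]
}}

```text
time_s: 34.65
position: [0.4571, 0.2106, 0.1622]
tcp_rot: [[-0.118, 0.993, 0.001], [0.993, 0.118, 0.0], [0.0, 0.001, -1.0]]
force: [0.3, 0.9, 0.1]
opening: 0.998
grasp_force: 0.0
```

Emit:
{"api": "play_rows", "payload": {
  "moves": [
    [[0,0,0,0,0,0],[0,0,0,0,0,0],[0,0,0,0,0,0]]
  ]
}}

```text
time_s: 34.95
position: [0.4605, 0.2101, 0.1623]
tcp_rot: [[-0.118, 0.993, 0.003], [0.993, 0.118, 0.0], [0.0, 0.003, -1.0]]
force: [0.4, 1.1, -1.2]
opening: 1.004
grasp_force: 0.0
```

```bash
python3 look2.py blue,0.015,.656,-.0845 black,0.015,.647,-.013 orange,0.015,.638,.058 green,0.015,.6295,.13 2>/dev/null
python3 - <<'E'
import cv2,glob,os,numpy as np
L=lambda c:cv2.imread(max(glob.glob(f'pics/l_{c}_*'),key=os.path.getmtime))
cv2.imwrite('pics/final.png',np.hstack([cv2.resize(L('top')[130:260,180:530],None,fx=1.1,fy=3),cv2.resize(L('side')[150:345,270:470],None,fx=2,fy=2)]))
E
```

```text
34.95 [0.4605 0.2101 0.1623]
top cap_blue_mid (array([ 0.6562, -0.0858]), array([337.6, 172.2]), 0.73, 0.99)
top cap_black_mid (array([ 0.6472, -0.0129]), array([302.4, 177.4]), 0.9, 0.91)
top cap_orange_mid (array([ 0.6601, -0.1473]), array([366.8, 172.3]), 0.48, 1.01)
top cap_green_mid (array([0.6298, 0.129 ]), array([235.2, 186.9]), 0.68, 1.15)
side cap_blue_mid (array([ 0.6524, -0.0885]), array([378.6, 228.1]), 0.66, 1.0)
side cap_black_mid (array([ 0.6466, -0.0146]), array([355.9, 216. ]), 0.88, 0.91)
side cap_orange_mid (array([0.6371, 0.0552]), array([334.9, 205.9]), 0.74, 0.9)
side cap_green_mid (array([0.6278, 0.1261]), array([315.1, 195.8]), 0.61, 0.91)
wrist cap_blue_mid None
wrist cap_black_mid (array([0.6191, 0.0088]), array([463.6, 460.8]), 0.54, 0.08)
wrist cap_orange_mid None
wrist cap_green_mid None
```

View pics/final.png

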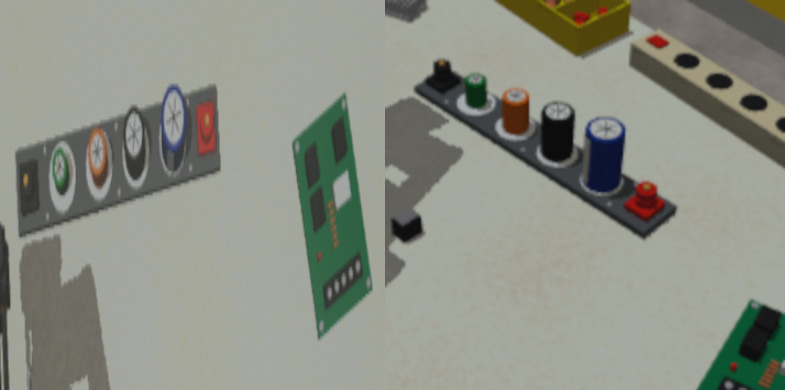

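All four stand upright and centred. From the red post the order is blue, black, orange, green, and the board has not been touched.

```bash
python3 -c "
from rig import bot
print(bot.hand_in())"
```

```text
the job is handed in; nothing more can be done
None
```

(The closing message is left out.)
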